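# Clear the V-blocks and hold a tablet punch seated for gauging

## Robot

A 7-joint arm with a two-finger parallel gripper is mounted at the origin on the work surface. World frame = base frame: x ahead of the robot, y to its left, z up, the work surface at z = 0. Lengths are in m, angles in rad, forces in N, time in s.
With the tool pointing down it reaches from about 0.4 to 0.85 m from the base axis. Payload 4.4 kg.
Tool frame: the origin (TCP) lies at the very end of the fingers, on their centre line; the grasp point (between the pads) lies ctrl.hold_point_z behind it (ctrl.hold_point_z is the distance from the TCP to the grasp point, in m); z points along the fingers, y is the line along which they close (so a half turn about z gives the same grasp; the last joint's range is limited). The gripper opens to 94 mm and grips with 3 to 60 N. Pads are 16 mm wide; open, the fingers measure 119 mm over their backs; the gripper's body (75 mm by 177 mm) begins 78 mm behind the grasp point.
Start: joints at [-1.391, 0.628, 0.038, 1.517, -0.027, 0.996, -0.02], TCP at [0.158, 0.63, 0.205] pointing down, gripper open.
Joint ranges: [-3.06, 3.06], [-0.37, 2.12], [-1.25, 1.32], [0.18, 2.47], [-1.1, 4.24], [0.23, 1.98], [-2.94, 2.94]. Speed limits (rad/s): [2.57, 2.57, 3.14, 3.14, 3.14, 3.14, 3.14].

## Interface

Orientations are given as a unit quaternion [x, y, z, w].
In Python, from cell import telemetry, cams, order, ctrl gives the robot as it stands.
- The arm moves only by the tool arm_command, never from a script. Its argument "commands" is a list of rows, each an object of numbers: "dx", "dy", "dz": the shift along the tool's x, y, z in units of 30 mm (1.0 is 30 mm); "turn": the turn about the tool's z in degrees; "jaw": the closure, from 0 (fully open) to 1 (shut). In form: [{"dx": .., "dy": .., "dz": .., "turn": .., "jaw": ..}, ...]. A call has exactly 8 rows; each row shifts and turns the commanded pose from where the row before left it, along the tool's axes as they then stand; what a row does not reach is not made up. A row lasts 1/12 s, in which the tool goes at most 41.7 mm and 7.16 degrees, less where a joint would pass 70% of its speed; a pose out of reach is approached as far as the arm can. A call is refused whole if a number of a shift passes 1 or a number of a turn 7.16, either way. A call with a gripper value outside its range is refused whole. The fingers move at their own pace and stop on an object; "grip_force" is the grip in N (left out, the last holds). Time passes only in rows, so rows that do not move let the fingers close, or fill a call up. It gives the time, the measured TCP pose, the force, the opening and the grip force at its end, in the units of the state.
- telemetry.observe(): the state, without advancing time (a new reading comes with each control period).
- cams.grab_frame(name): name is "side" or "top" or "wrist"; returns the picture (480x640x3 uint8, red, green, blue); there is no depth.
- cams.calibration(name): a dict with "fx", "fy", "cx", "cy" (pixels), "camera_from_world" (4x4, takes a point from world to camera coordinates); the wrist camera has in their place "tool_from_camera" (4x4, takes a point from camera to tool coordinates, whose origin is the TCP and whose axes are the flange's). Camera axes: x right, y down, z forward; pixel columns grow to the right and rows downward; lengths in m; the calibration is good to about 2 mm. A picture is of the moment at which its call begins: read the wrist's pose just before it. calibration takes no time and is no camera call.
- order.job_done(): hands the job in; it is judged then, once.
Trained networks look in the newest picture that a camera, given by its name, has taken for a name from the list of things; names that differ only in an ending like _2 or _b are one class to them, and where a whole thing is asked for, a point or a joint stands for the part that bears it (a point fixed in the world has none). Each returns a list of dicts, best first, with "p" (0 to 1); they miss things now and then, are a little off and sometimes report something else, mostly with a low value. They report only what shows in the picture. A call takes as long as a camera call. They do not tell look-alikes from the thing itself.
- cams.cut_out(camera, thing): "mask" (480x640 bool, what is visible of it) and "rect" ([left, top, width, height] in pixels, round what is visible of it).
- cams.mark_of(camera, thing): "xy" ([column, row] in pixels: a listed point, or the origin of a listed thing).
The state is a dict: "time_s": time; "q": joint angles; "dq": joint speeds; "joint_efforts": joint torques, N m; "tcp_pos": TCP position; "eef_rot": TCP orientation; "wrist_force": force on the tool from outside, world axes, zero at the start; "torque": the same for the moment, N m; "finger_gap": finger opening in m; "grasp_force": force on a finger pad.
Only numpy, scipy, OpenCV 4.12 (cv2) and the standard library are available. Lean on these libraries where they do the work, as an engineer would, in place of code of your own. Each camera call takes 0.05 s, during which the arm holds its last target. There are 200 camera calls.

## Task

Lift the steel canister off the V-blocks by its strap handle and stand it upright in the middle of the round cork mat, letting go of it there. Then take the steel tablet punch from its grey rest, lay its barrel lengthwise in the V-groove, centred over the two blocks and either way round, and finish while still holding it there, pressing it down steadily and evenly onto both flanks with about 10 N. Drop nothing, keep the canister upright, and leave the beaker, jar and scraper where they are.

Things in the scene. Friction and masses are not known exactly. Their poses are not given: they have to be found in the camera images.
- canister: steel canister with lid, 84 mm diameter (lid 87), 76 mm high to the lid top, about 0.4 kg, standing on top of the V-blocks at the start. Origin at the centre of its underside, z up. A rigid strap handle stands on the lid: a straight bar along the canister's x, 66 mm long, 12 mm wide (y), 8 mm high, on two posts at x = -29 and +29 mm; see point handle
- handle (a point): middle of the canister's handle bar, 104 mm above the canister's underside (bar top 108 mm), 24 mm free between bar and lid; axes as the canister's (x along the bar)
- mat: round cork mat fixed to the counter, 120 mm diameter, 4 mm thick, where the canister is to be put; origin at the centre of its underside. It is on one side of the V-blocks, the punch rest on the other
- vstand: pair of steel V-blocks on an aluminium base plate 120 x 84 x 10 mm, fixed. Origin at the centre of the plate's underside, z up, x along the V-groove. Blocks 20 mm thick (x), 70 mm wide (y), centred at x = -38 and +38 mm; the 56 mm between them are open down to the plate top, room for fingers. Block tops at z = 44 mm; the 90 degree groove is 37 mm wide at the top, its bottom at z = 25.6 mm
- groove (a point): where the middle of the barrel's axis is when the punch is fully seated: above the middle of the V-stand, 44 mm above the counter; x along the groove, z up
- flank_left: the groove's flank on the stand's +y side (both blocks), 20 mm long in x on each block, sloping at 45 degrees, ground and oiled: slippery (friction about 0.12), rigid, so a sideways offset of the held punch of a few tenths of a mm loads one flank only; its frame is that of the V-stand
- flank_right: the groove's flank on the stand's -y side (both blocks), mirror image of the left; its frame is that of the V-stand
- rest: grey plastic punch rest, fixed: plate 120 x 50 x 6 mm with two 12 mm thick U-shaped saddles at x = -40 and +40 mm, saddle floor at z = 20 mm, side lugs up to z = 30 mm, 29 mm apart. Between the saddles 68 mm are open down to the plate top. Origin at the centre of the underside, x along the punch
- punch: steel tablet punch, about 0.5 kg, lying in the rest at the start, its axis 33 mm above the counter. Origin in the middle of the barrel, on its axis; x along the axis (roll does not matter). Barrel 26 mm diameter, 112 mm long (x = -56 to +56 mm); thin tip 16 mm diameter, 18 mm long at +x; neck and 25 mm head, 15 mm together, at -x
- beaker: bystander, glass beaker 66 mm diameter, 85 mm high, beyond the V-blocks; origin under its centre
- jar: bystander, amber glass jar 56 mm diameter, 70 mm high, beyond the V-blocks; origin under its centre
- scraper: bystander, blue flat plastic scraper 100 x 75 x 8 mm lying on the counter at the robot's right edge of the work; origin under its centre
Mind the look-alikes: they are no part of the job. What is shaped like the vstand but blue or turquoise is not meant. Several things have the shape of the punch; the one meant has the colours described above.

How it is judged:
By the outcome, as a careful person would: the job done as asked, in the order asked, and still so for the second after the job is handed in, while the arm keeps its last pose, push and grip.
It also fails if it takes over 64 s, if anything falls off the work surface, if the arm or the gripper's body presses on something with over 40 N, if the wrist force passes 120 N, or if a joint passes its speed limit or range.

## Working session

There is one attempt and no reset: what is moved stays moved. The work goes in short steps, Python scripts to look and compute and a tool call to move; the robot and the scene stay as the last step left them, time stands still between calls to the robot, and variables do not carry over. Pictures are saved under pics/ and viewed, at most 10 in all, crops included, and the job is handed in when it is done.

Besides the shell and the picture viewer there is one more tool, called as name([rows], argument=value, ...), one row to a line, values as JSON. arm_command: Moves the arm, as the interface text tells. Its arguments: {"type":"object","properties":{"commands":{"type":"array"},"grip_force":{"type":"number"}},"required":["commands"]}

```bash
ls; mkdir -p pics
python3 - <<'E'
from cell import telemetry,cams,order,ctrl
import cv2,numpy as np
s=telemetry.observe(); print({k:np.round(v,3) for k,v in s.items()}); print(ctrl.hold_point_z)
a=[]
for n in ("side","top"):
    im=cams.grab_frame(n); cv2.imwrite(f"pics/{n}0.png",im[:,:,::-1])
    c=cams.calibration(n); print(n,c["fx"],c["cx"],c["cy"],np.round(c["camera_from_world"],3).tolist())
    for t in ["canister","handle","mat","vstand","rest","punch","beaker","jar","scraper","groove"]:
        print(n,t,[(np.round(r["xy"],1).tolist(),round(r["p"],2)) for r in cams.mark_of(n,t)])
E
```

```text
pics
{'time_s': np.float64(0.0), 'q': array([-1.391,  0.629,  0.038,  1.518, -0.027,  0.996, -0.02 ]), 'dq': array([ 0.001, -0.   ,  0.   , -0.   ,  0.001,  0.   , -0.001]), 'joint_efforts': array([ 1.0000e-03, -5.4971e+01,  1.1430e+00, -1.8664e+01, -5.2000e-02,
        2.3000e-02,  0.0000e+00]), 'tcp_pos': array([0.158, 0.63 , 0.205]), 'eef_rot': array([ 0.123,  0.992, -0.001, -0.   ]), 'wrist_force': array([0.678, 0.147, 0.526]), 'torque': array([ 0.053, -0.021, -0.023]), 'grasp_force': np.float64(0.0), 'finger_gap': np.float64(0.094)}
0.0188
side 458.68156065016905 320.34054222275864 239.32769621832406 [[-0.742, -0.67, 0.018, 0.374], [-0.505, 0.541, -0.673, 0.401], [0.441, -0.508, -0.739, 0.598], [0.0, 0.0, 0.0, 1.0]]
side canister [([294.3, 280.3], 0.95)]
side handle [([294.6, 248.0], 0.72)]
side mat [([190.2, 403.1], 0.96), ([376.9, 245.4], 0.19)]
side vstand [([233.0, 240.3], 0.8), ([292.9, 298.7], 0.66), ([190.5, 408.0], 0.23)]
side rest [([377.6, 246.2], 0.87)]
side punch [([382.0, 237.3], 0.91), ([482.8, 224.3], 0.78), ([457.3, 315.8], 0.72)]
side beaker [([287.0, 205.4], 0.
[... 230 characters left out ...]
-1.0, -0.002, -0.066], [-0.994, 0.028, -0.109, 0.56], [0.109, -0.001, -0.994, 1.182], [0.0, 0.0, 0.0, 1.0]]
top canister [([292.0, 228.7], 0.91)]
top handle [([288.2, 223.3], 0.59)]
top mat [([188.5, 245.3], 0.82)]
top vstand [([290.0, 227.8], 0.98), ([289.9, 309.9], 0.74), ([298.4, 153.4], 0.57), ([457.1, 222.3], 0.2)]
top rest [([288.5, 223.9], 0.65), ([381.7, 240.4], 0.55)]
top punch [([452.3, 296.3], 0.83), ([369.5, 328.4], 0.64), ([382.6, 239.7], 0.63)]
top beaker [([362.5, 150.6], 0.66)]
top jar [([234.3, 161.9], 0.82)]
top scraper [([457.3, 220.6], 0.62), ([359.5, 149.8], 0.54)]
top groove [([299.8, 150.4], 0.97), ([289.8, 306.8], 0.86), ([295.2, 227.8], 0.74), ([360.2, 151.0], 0.37)]
```

View pics/side0.png

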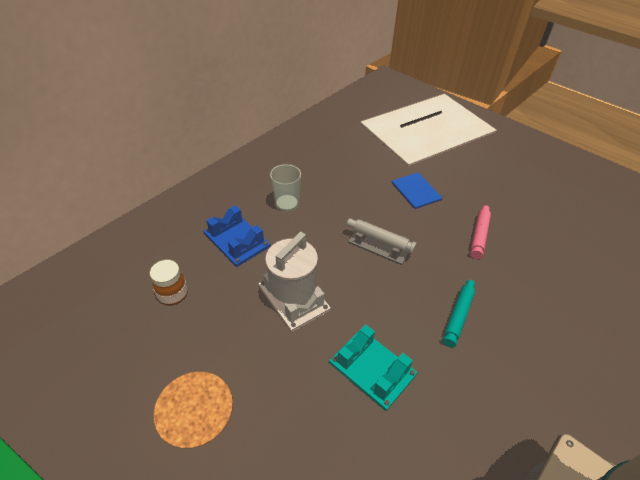

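View pics/top0.png

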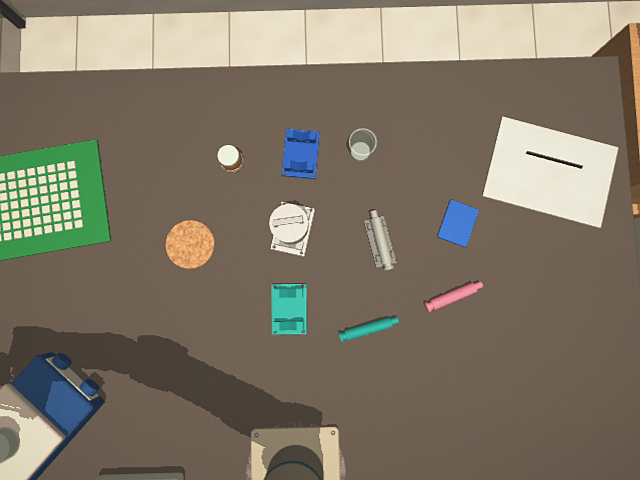

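The side view shows the canister (292,275) on the steel V-stand, the mat (193,408) and the steel punch in its grey rest (381,240). In the top view they are at (290,224), (190,244) and (380,240). The coloured blocks and punches are look-alikes. Next I'll turn these into world poses.

```bash
cat > h.py <<'E'
from cell import telemetry,cams,order,ctrl
import cv2,numpy as np
from scipy.spatial.transform import Rotation as R
from scipy.optimize import least_squares
def cam(n):
    c=cams.calibration(n); K=np.array([[c["fx"],0,c["cx"]],[0,c["fy"],c["cy"]],[0,0,1]])
    if "camera_from_world" in c: T=np.array(c["camera_from_world"])
    else:
        s=telemetry.observe(); W=np.eye(4); W[:3,:3]=R.from_quat(s["eef_rot"]).as_matrix(); W[:3,3]=s["tcp_pos"]
        T=np.linalg.inv(W@np.array(c["tool_from_camera"]))
    return K,T
def proj(C,P):
    P=np.atleast_2d(P); q=(C[1][:3,:3]@P.T+C[1][:3,3:]); q=C[0]@q; return (q[:2]/q[2]).T
def back(C,px,z):
    px=np.atleast_2d(px); K,T=C; Rt=T[:3,:3]; o=-Rt.T@T[:3,3]
    d=Rt.T@np.linalg.inv(K)@np.c_[px,np.ones(len(px))].T; return (o[:,None]+d*(z-o[2])/d[2]).T
def axis(m):  # mask centroid, long-axis ends
    (c,sz,a)=cv2.minAreaRect(np.argwhere(m)[:,::-1].astype(np.float32)); b=cv2.boxPoints((c,sz,a))
    if np.linalg.norm(b[0]-b[1])>np.linalg.norm(b[1]-b[2]): b=np.roll(b,1,axis=0)
    return (b[0]+b[1])/2,(b[2]+b[3])/2
def st():
    s=telemetry.observe(); r=R.from_quat(s["eef_rot"]).as_matrix()
    print("t",round(float(s["time_s"]),2),"tcp",np.round(s["tcp_pos"],4),"yaw of tool x,y",np.round(np.degrees([np.arctan2(r[1,0],r[0,0]),np.arctan2(r[1,1],r[0,1])]),1),"tilt",np.round(r[:,2],4),"F",np.round(s["wrist_force"],2),"M",np.round(s["torque"],2),"gap",round(float(s["finger_gap"]),4),"gf",round(float(s["grasp_force"]),1)); return s,r
def togo(target,yaw_y=None):
    s,r=st(); d=r.T@(np.array(target)-s["tcp_pos"]); print("tool delta /30mm",np.round(d/.03,2))
    if yaw_y is not None:
        y=np.degrees(np.arctan2(r[1,1],r[0,1])); e=(yaw_y-y+90)%180-90; print("turn",round(-e,2),"(tool z down)")
E
python3 - <<'E'
from h import *
for n in ("side","top"):
    cams.grab_frame(n); C=cam(n)
    for t,z in [("mat",.004),("punch",.033),("rest",.006),("vstand",.01),("handle",.148),("canister",.12),("beaker",0.04),("jar",0.04),("scraper",.008)]:
        for r in cams.cut_out(n,t)[:4]:
            m=r["mask"]; 
            if m.sum()<20: continue
            a,b=axis(m); A,B=back(C,[a,b],z); d=B-A
            cen=back(C,np.argwhere(m)[:,::-1].mean(0),z)[0]
            print(n,t,round(r["p"],2),r["rect"],"cen",np.round(cen[:2],4),"mid",np.round((A+B)[:2]/2,4),"len",round(np.hypot(*d[:2]),3),"yaw",round(np.degrees(np.arctan2(d[1],d[0]))%180,1))
    print(n,"handle mark",[np.round(back(C,r["xy"],.148)[0],4) for r in cams.mark_of(n,"handle")[:2]])
E
```

```text
side mat 0.96 [152.9, 370.2, 79.3, 74.7] cen [0.5404 0.2524] mid [0.5397 0.2524] len 0.119 yaw 42.5
side punch 0.96 [471.1, 202.9, 19.4, 55.8] cen [ 0.3913 -0.3584] mid [ 0.3942 -0.3654] len 0.158 yaw 111.2
side punch 0.85 [443.1, 283.8, 32.6, 64.5] cen [ 0.3227 -0.159 ] mid [ 0.3246 -0.1659] len 0.152 yaw 106.1
side punch 0.74 [261.7, 274.7, 70.0, 57.1] cen [0.5388 0.0226] mid [0.564 0.006] len 0.135 yaw 164.7
side punch 0.66 [350.0, 223.8, 67.0, 29.0] cen [ 0.5335 -0.2179] mid [ 0.5377 -0.218 ] len 0.146 yaw 13.0
side rest 0.56 [350.2, 233.3, 59.0, 33.2] cen [ 0.5309 -0.2065] mid [ 0.533  -0.2057] len 0.123 yaw 15.0
side vstand 0.59 [330.6, 324.7, 85.8, 84.1] cen [0.3764 0.0111] mid [0.3804 0.0061] len 0.127 yaw 178.3
side handle 0.65 [267.3, 235.3, 50.6, 68.4] cen [0.5387 0.0311] mid [0.5421 0.0264] len 0.138 yaw 142.5
side canister 0.88 [266.9, 231.7, 51.8, 72.6] cen [0.5546 0.0162] mid [0.5613 0.0115] len 0.147 yaw 134.6
side canister 0.17 [261.3, 274.5, 71.1, 55.3] cen [0.4985 0.0629] mid [0.5209 0.0478] len 0.122 yaw 164.2
side beaker 0.58 [268.0, 164.2, 33.6, 49.3] cen [ 0.77
[... 1176 characters left out ...]
205.9, 37.0, 36.6] cen [ 0.5672 -0.0056] mid [ 0.5657 -0.0055] len 0.086 yaw 25.1
top handle 0.52 [218.4, 146.4, 24.1, 27.7] cen [0.7159 0.1215] mid [0.7158 0.1225] len 0.064 yaw 43.4
top canister 0.7 [268.8, 205.8, 35.5, 37.8] cen [ 0.5714 -0.0034] mid [ 0.5704 -0.0035] len 0.088 yaw 43.4
top beaker 0.62 [350.2, 128.9, 26.8, 32.5] cen [ 0.7725 -0.1813] mid [ 0.7709 -0.1835] len 0.082 yaw 177.9
top jar 0.98 [214.6, 145.2, 26.1, 27.7] cen [0.7452 0.1405] mid [0.7445 0.1415] len 0.069 yaw 43.4
top scraper 0.65 [441.1, 201.3, 35.8, 45.7] cen [ 0.5755 -0.4102] mid [ 0.5759 -0.4108] len 0.1 yaw 157.0
top handle mark [array([ 5.664e-01, -3.000e-04,  1.480e-01]), array([ 0.5628, -0.012 ,  0.148 ])]
```

```bash
python3 -c "
from h import *
togo([.566,0,.30],16)
print(np.round(cams.calibration('wrist')['tool_from_camera'],3), cams.calibration('wrist')['fx'])"
```

```text
t 2.2 tcp [0.1582 0.6305 0.2055] yaw of tool x,y [165.9  75.9] tilt [ 0. -0. -1.] F [-0.27  0.6  -0.06] M [ 0.   -0.02 -0.04] gap 0.0938 gf 0.0
tool delta /30mm [-18.3  -17.08  -3.15]
turn 59.91 (tool z down)
[[-0.    -0.958 -0.287  0.084]
 [ 1.    -0.    -0.    -0.001]
 [ 0.    -0.287  0.958 -0.179]
 [ 0.     0.     0.     1.   ]] 353.8777025955539
```

arm_command([
  {"dx": -0.4, "dy": -0.4, "dz": -0.3, "turn": 0, "jaw": 0},
  {"dx": -0.8, "dy": -0.74, "dz": -0.3, "turn": 0, "jaw": 0},
  {"dx": -0.8, "dy": -0.74, "dz": -0.3, "turn": 0, "jaw": 0},
  {"dx": -0.8, "dy": -0.74, "dz": -0.3, "turn": 0, "jaw": 0},
  {"dx": -0.8, "dy": -0.74, "dz": -0.3, "turn": 0, "jaw": 0},
  {"dx": -0.8, "dy": -0.74, "dz": -0.3, "turn": 0, "jaw": 0},
  {"dx": -0.8, "dy": -0.74, "dz": -0.3, "turn": 0, "jaw": 0},
  {"dx": -0.8, "dy": -0.74, "dz": -0.3, "turn": 0, "jaw": 0},
])

```text
time_s: 2.87
tcp_pos: [0.2927, 0.4229, 0.2781]
eef_rot: [0.123, 0.992, 0.0, 0.0]
wrist_force: [1.0, -0.4, -0.1]
finger_gap: 0.0938
grasp_force: 0.0
```

arm_command([
  {"dx": -0.8, "dy": -0.74, "dz": -0.3, "turn": 0, "jaw": 0},
  {"dx": -0.8, "dy": -0.74, "dz": -0.3, "turn": 0, "jaw": 0},
  {"dx": -0.8, "dy": -0.74, "dz": -0.2, "turn": 0, "jaw": 0},
  {"dx": -0.8, "dy": -0.74, "dz": 0, "turn": 0, "jaw": 0},
  {"dx": -0.8, "dy": -0.74, "dz": 0, "turn": 0, "jaw": 0},
  {"dx": -0.8, "dy": -0.74, "dz": 0, "turn": 0, "jaw": 0},
  {"dx": -0.8, "dy": -0.74, "dz": 0, "turn": 0, "jaw": 0},
  {"dx": -0.8, "dy": -0.74, "dz": 0, "turn": 0, "jaw": 0},
])

```text
time_s: 3.53
tcp_pos: [0.4357, 0.2039, 0.3018]
eef_rot: [0.123, 0.992, 0.0, 0.0]
wrist_force: [0.3, -1.2, -0.1]
finger_gap: 0.0937
grasp_force: 0.0
```

arm_command([
  {"dx": -0.8, "dy": -0.74, "dz": 0, "turn": 0, "jaw": 0},
  {"dx": -0.8, "dy": -0.74, "dz": 0, "turn": 0, "jaw": 0},
  {"dx": -0.8, "dy": -0.74, "dz": 0, "turn": 0, "jaw": 0},
  {"dx": -0.8, "dy": -0.74, "dz": 0, "turn": 0, "jaw": 0},
  {"dx": -0.8, "dy": -0.74, "dz": 0, "turn": 0, "jaw": 0},
  {"dx": -0.8, "dy": -0.74, "dz": 0, "turn": 0, "jaw": 0},
  {"dx": -0.6, "dy": -0.5, "dz": 0, "turn": 0, "jaw": 0},
  {"dx": -0.3, "dy": -0.2, "dz": 0, "turn": 0, "jaw": 0},
])

```text
time_s: 4.2
tcp_pos: [0.5647, 0.0101, 0.3015]
eef_rot: [0.125, 0.992, -0.001, 0.001]
wrist_force: [-0.2, -0.1, -0.8]
finger_gap: 0.0943
grasp_force: 0.0
```

arm_command([
  {"turn": 7},
  {"turn": 7},
  {"turn": 7},
  {"turn": 7},
  {"turn": 7},
  {"turn": 7},
  {"turn": 7},
  {"turn": 7},
])

```text
$.commands[0]: bad value
```

Run:
```python
from h import *
st(); C=cam("wrist"); im=cams.grab_frame("wrist"); cv2.imwrite("pics/w1.png",im[:,:,::-1])
for t,z in [("handle",.148),("canister",.044),("vstand",0),("groove",.044)]:
    print(t,[(np.round(r["xy"],1).tolist(),round(r["p"],2),np.round(back(C,r["xy"],z)[0],4)) for r in cams.mark_of("wrist",t)])
```

```text
t 4.2 tcp [0.5647 0.0101 0.3015] yaw of tool x,y [165.6  75.6] tilt [ 0.001  -0.0021 -1.    ] F [-0.19 -0.13 -0.85] M [ 0.06 -0.03  0.04] gap 0.0943 gf 0.0
handle []
canister [([314.4, 215.9], 0.81, array([ 0.5745, -0.0025,  0.044 ])), ([157.3, 219.8], 0.68, array([ 0.5301, -0.1963,  0.044 ]))]
vstand [([283.5, 57.0], 0.73, array([ 0.3819,  0.0079, -0.    ])), ([328.6, 329.7], 0.68, array([ 0.7613, -0.0298,  0.    ]))]
groove [([282.6, 46.3], 0.87, array([0.3807, 0.012 , 0.044 ])), ([330.9, 346.5], 0.66, array([ 0.7626, -0.0276,  0.044 ])), ([238.8, 352.7], 0.45, array([ 0.7401, -0.157 ,  0.044 ]))]
```

View pics/w1.png

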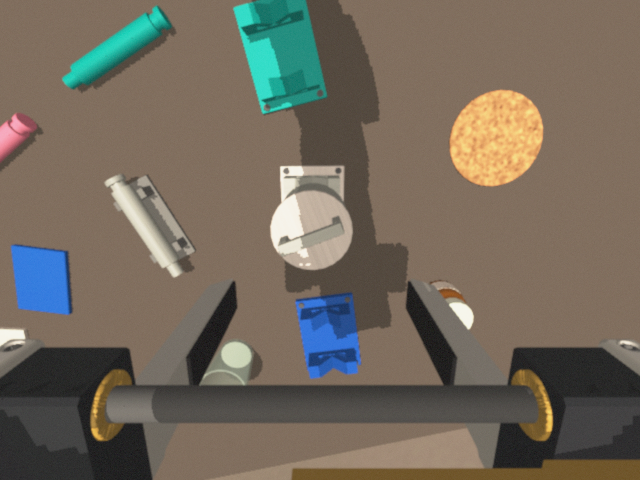

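The bar runs from about (278,246) to (343,229), with the lid centre at (312,230). The stand's plate is aligned with the tool (corners 280–344, 166). I'll compute from these.

Run:
```python
from h import *
C=cam("wrist"); P=lambda px,z:np.round(back(C,px,z)[:,:2],4)
e=P([[281,250],[277,240],[341,222],[344,234]],.152); print("bar corners",e.tolist()); c=e.mean(0); d=(e[2]+e[3]-e[0]-e[1]); print("bar c",c,"yaw",np.degrees(np.arctan2(d[1],d[0])),"len",np.hypot(*d)/2)
print("lid",P([[312,230]],.12), "mat",P([[496.5,138]],.004))
print("plate corners",P([[280,167],[344,167]],.01))
print("punch ends",P([[117,181],[180,270]],.033))
togo(np.r_[c,.30],np.degrees(np.arctan2(d[1],d[0]))-90)
```

```text
bar corners [[0.5744, -0.0275], [0.5637, -0.0285], [0.5612, 0.0355], [0.5734, 0.0357]]
bar c [0.568175 0.0038  ] yaw 91.57613712155697 len 0.0636240717024618
lid [[0.5701 0.004 ]] mat [[0.5373 0.2557]]
plate corners [[ 0.5049 -0.0251]
 [ 0.5251  0.0559]]
punch ends [[ 0.4711 -0.2252]
 [ 0.6026 -0.1904]]
t 4.45 tcp [0.5625 0.0163 0.3013] yaw of tool x,y [166.1  76.1] tilt [-0.001   0.0014 -1.    ] F [ 0.21 -0.49 -0.75] M [-0.06  0.    0.02] gap 0.0943 gf 0.0
tool delta /30mm [-0.28 -0.36  0.04]
turn 74.48 (tool z down)
```

arm_command([
  {"dx": 0, "dy": 0, "dz": 0, "turn": 4, "jaw": 0},
  {"dx": 0, "dy": 0, "dz": 0, "turn": 7, "jaw": 0},
  {"dx": 0, "dy": 0, "dz": 0, "turn": 7, "jaw": 0},
  {"dx": 0, "dy": 0, "dz": 0, "turn": 7, "jaw": 0},
  {"dx": 0, "dy": 0, "dz": 0, "turn": 7, "jaw": 0},
  {"dx": 0, "dy": 0, "dz": 0, "turn": 7, "jaw": 0},
  {"dx": 0, "dy": 0, "dz": 0, "turn": 7, "jaw": 0},
  {"dx": 0, "dy": 0, "dz": 0, "turn": 7, "jaw": 0},
])

```text
time_s: 5.12
tcp_pos: [0.5625, 0.0166, 0.3016]
eef_rot: [0.554, 0.833, 0.001, -0.001]
wrist_force: [0.9, 0.6, 0.1]
finger_gap: 0.094
grasp_force: 0.0
```

arm_command([
  {"dx": 0, "dy": 0, "dz": 0, "turn": 7, "jaw": 0},
  {"dx": 0, "dy": 0, "dz": 0, "turn": 7, "jaw": 0},
  {"dx": 0, "dy": 0, "dz": 0, "turn": 3, "jaw": 0},
  {"dx": 0, "dy": 0, "dz": 0, "turn": 0, "jaw": 0},
  {"dx": 0, "dy": 0, "dz": 0, "turn": 0, "jaw": 0},
  {"dx": 0, "dy": 0, "dz": 0, "turn": 0, "jaw": 0},
  {"dx": 0, "dy": 0, "dz": 0, "turn": 0, "jaw": 0},
  {"dx": 0, "dy": 0, "dz": 0, "turn": 0, "jaw": 0},
])

```text
time_s: 5.78
tcp_pos: [0.5632, 0.0144, 0.3015]
eef_rot: [0.669, 0.743, 0.0, -0.0]
wrist_force: [1.1, 0.3, -0.1]
finger_gap: 0.0941
grasp_force: 0.0
```

Run:
```python
from h import *
s,r=st(); C=cam("wrist"); np.save("C2.npy",np.array([C[0].ravel(),*[C[1][:3].ravel()[k:k+9] for k in (0,3)]])); np.savez("C2.npz",K=C[0],T=C[1]); im=cams.grab_frame("wrist"); cv2.imwrite("pics/w2.png",cv2.resize(im[100:340,160:480,::-1],None,fx=2.5,fy=2.5,interpolation=cv2.INTER_CUBIC)); st()
```

```text
t 5.78 tcp [0.5632 0.0144 0.3015] yaw of tool x,y [96.  6.] tilt [-0.e+00  4.e-04 -1.e+00] F [ 1.08  0.25 -0.11] M [-0.07  0.03 -0.01] gap 0.0941 gf 0.0
t 5.83 tcp [0.5633 0.0142 0.3015] yaw of tool x,y [95.9  5.9] tilt [ 0.e+00  3.e-04 -1.e+00] F [-0.75  0.01 -0.33] M [-0.05  0.05 -0.01] gap 0.0945 gf 0.0
```

View pics/w2.png

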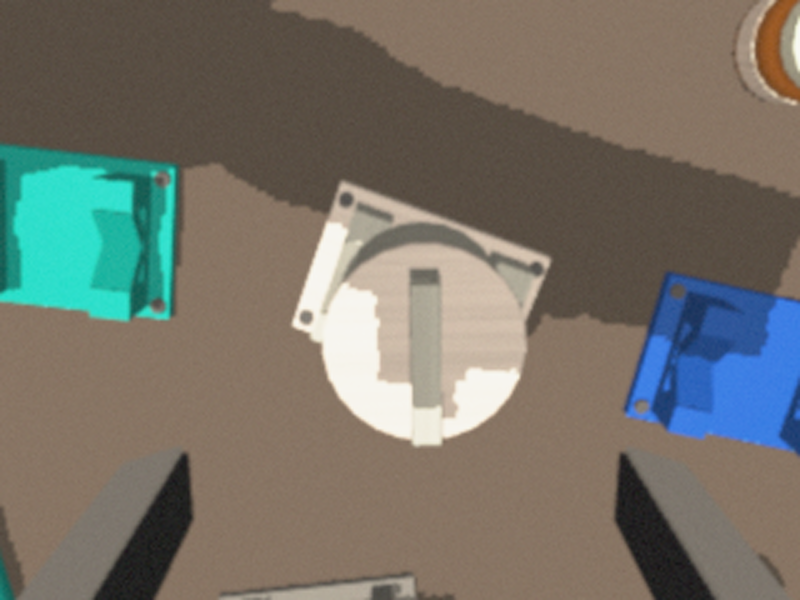

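The bar's top face runs from crop (425,271–284) to (427,445), nearly parallel to tool x. The lid is centred near crop (424,340).

Run:
```python
from h import *
d=np.load("C2.npz"); C=(d["K"],d["T"]); P=lambda px,z:back(C,np.array(px)/2.5+[160,100],z)[:,:2]
for y0 in (270,284):
    e=P([[425,y0],[427,445]],.152); v=e[0]-e[1]; print("bar",e.mean(0).round(4),"len",np.hypot(*v).round(4),"yaw",np.degrees(np.arctan2(v[1],v[0])).round(2))
print("lid c",P([[424,340]],.12).round(4), "lid w",P([[322,340],[526,340]],.12).round(4))
k=P([[343,181],[551,257],[292,327]],.01); v=k[0]-k[1]; w=k[0]-k[2]; print("plate",k.round(4).tolist(),np.hypot(*v),np.hypot(*w),np.degrees([np.arctan2(v[1],v[0]),np.arctan2(w[1],w[0])]))
togo([.5681,.004,.30],1.6)
```

```text
bar [ 0.5737 -0.0016] len 0.0709 yaw 97.03
bar [ 0.574  -0.0043] len 0.0656 yaw 97.08
lid c [[ 0.5738 -0.0024]] lid w [[ 0.5308 -0.0069]
 [ 0.6167  0.002 ]]
plate [[0.528, 0.0489], [0.6426, 0.0204], [0.5068, -0.0328]] 0.11805785616535464 0.08443619546824506 [166.0303375   75.48202177]
t 5.83 tcp [0.5633 0.0142 0.3015] yaw of tool x,y [95.9  5.9] tilt [ 0.e+00  3.e-04 -1.e+00] F [-0.75  0.01 -0.33] M [-0.05  0.05 -0.01] gap 0.0945 gf 0.0
tool delta /30mm [-0.36  0.12  0.05]
turn 4.35 (tool z down)
```

arm_command([
  {"dx": -0.3, "dy": 0.14, "dz": 0, "turn": -1, "jaw": 0},
  {"dx": -0.35, "dy": 0.14, "dz": 0.3, "turn": 0, "jaw": 0.2},
  {"dx": 0, "dy": 0, "dz": 0.7, "turn": 0, "jaw": 0.3},
  {"dx": 0, "dy": 0, "dz": 1, "turn": 0, "jaw": 0.5},
  {"dx": 0, "dy": 0, "dz": 1, "turn": 0, "jaw": 0.5},
  {"dx": 0, "dy": 0, "dz": 1, "turn": 0, "jaw": 0.5},
  {"dx": 0, "dy": 0, "dz": 0, "turn": 0, "jaw": 0.5},
  {"dx": 0, "dy": 0, "dz": 0, "turn": 0, "jaw": 0.5},
])

```text
time_s: 6.5
tcp_pos: [0.5729, -0.005, 0.1802]
eef_rot: [0.664, 0.748, -0.001, -0.001]
wrist_force: [-0.0, -1.3, 0.1]
finger_gap: 0.051
grasp_force: 0.0
```

Run:
```python
from h import *
togo([.574,-.004,.129],7); C=cam("wrist"); im=cams.grab_frame("wrist"); cv2.imwrite("pics/w3.png",im[:,:,::-1])
print("bar ends px",proj(C,[[.574-.122*.033,-.004+.9925*.033,.152],[.574+.122*.033,-.004-.9925*.033,.152]]).round(0)); st()
```

```text
t 6.5 tcp [ 0.5729 -0.005   0.1802] yaw of tool x,y [96.8  6.8] tilt [-3.5e-03 -6.0e-04 -1.0e+00] F [-0.   -1.25  0.14] M [-0.05  0.03  0.03] gap 0.051 gf 0.0
tool delta /30mm [0.03 0.05 1.71]
turn -0.15 (tool z down)
bar ends px [[324. 222.]
 [324. 320.]]
t 6.55 tcp [ 0.5743 -0.0052  0.1819] yaw of tool x,y [96.9  6.9] tilt [ 2.e-04 -6.e-04 -1.e+00] F [ 0.07 -0.03 -0.26] M [-0.08  0.03 -0.03] gap 0.0484 gf 0.0
```

View pics/w3.png

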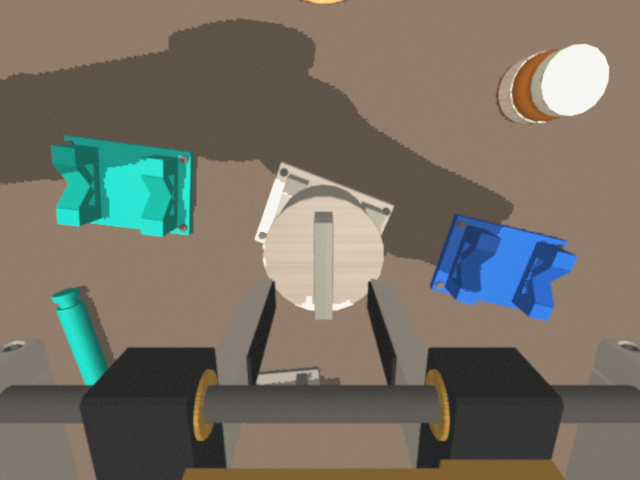

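The bar sits at (324, 213–320) between the fingers, as predicted. I'll go down and grip.

arm_command([
  {"dx": 0.03, "dy": 0, "dz": 0.6, "turn": 0, "jaw": 0.5},
  {"dx": 0, "dy": 0, "dz": 0.7, "turn": 0, "jaw": 0.5},
  {"dx": 0, "dy": 0, "dz": 0.45, "turn": 0, "jaw": 0.5},
  {"dx": 0, "dy": 0, "dz": 0, "turn": 0, "jaw": 0.6},
  {"dx": 0, "dy": 0, "dz": 0, "turn": 0, "jaw": 0.7},
  {"dx": 0, "dy": 0, "dz": 0, "turn": 0, "jaw": 0.8},
  {"dx": 0, "dy": 0, "dz": 0, "turn": 0, "jaw": 1},
  {"dx": 0, "dy": 0, "dz": 0, "turn": 0, "jaw": 1},
], grip_force=40)

```text
time_s: 7.22
tcp_pos: [0.5748, -0.0035, 0.1303]
eef_rot: [0.663, 0.748, 0.001, 0.001]
wrist_force: [-0.2, 0.4, -1.0]
finger_gap: 0.017
grasp_force: 0.0
```

arm_command([
  {"dx": 0, "dy": 0, "dz": 0, "turn": 0, "jaw": 1},
  {"dx": 0, "dy": 0, "dz": 0, "turn": 0, "jaw": 1},
  {"dx": 0, "dy": 0, "dz": 0, "turn": 0, "jaw": 1},
  {"dx": 0, "dy": 0, "dz": -0.1, "turn": 0, "jaw": 1},
  {"dx": 0, "dy": 0, "dz": -0.2, "turn": 0, "jaw": 1},
  {"dx": 0, "dy": 0, "dz": -0.4, "turn": 0, "jaw": 1},
  {"dx": 0, "dy": 0, "dz": -0.5, "turn": 0, "jaw": 1},
  {"dx": 0, "dy": 0, "dz": -0.5, "turn": 0, "jaw": 1},
])

```text
time_s: 7.88
tcp_pos: [0.5728, -0.0033, 0.1798]
eef_rot: [0.663, 0.748, -0.001, -0.001]
wrist_force: [0.7, -0.3, -5.3]
finger_gap: 0.0116
grasp_force: 40.0
```

```bash
python3 -c "
from h import *
togo([.5425-0,.2515,.18])"
```

```text
t 7.88 tcp [ 0.5728 -0.0033  0.1798] yaw of tool x,y [96.9  6.9] tilt [-2.5e-03 -2.0e-04 -1.0e+00] F [ 0.72 -0.3  -5.35] M [-0.07  0.04 -0.06] gap 0.0116 gf 40.0
tool delta /30mm [ 8.55  0.02 -0.01]
```

arm_command([
  {"dx": 0.3, "dy": 0, "dz": 0, "turn": 0, "jaw": 1},
  {"dx": 0.6, "dy": 0, "dz": 0, "turn": 0, "jaw": 1},
  {"dx": 0.9, "dy": 0, "dz": 0, "turn": 0, "jaw": 1},
  {"dx": 0.9, "dy": 0, "dz": 0, "turn": 0, "jaw": 1},
  {"dx": 0.9, "dy": 0, "dz": 0, "turn": 0, "jaw": 1},
  {"dx": 0.9, "dy": 0, "dz": 0, "turn": 0, "jaw": 1},
  {"dx": 0.9, "dy": 0, "dz": 0, "turn": 0, "jaw": 1},
  {"dx": 0.9, "dy": 0, "dz": 0, "turn": 0, "jaw": 1},
])

```text
time_s: 8.55
tcp_pos: [0.5494, 0.1863, 0.1787]
eef_rot: [0.663, 0.749, -0.001, -0.001]
wrist_force: [0.7, -0.2, -5.9]
finger_gap: 0.0111
grasp_force: 40.0
```

arm_command([
  {"dx": 0.9, "dy": 0, "dz": 0, "turn": 0, "jaw": 1},
  {"dx": 0.7, "dy": 0, "dz": 0, "turn": 0, "jaw": 1},
  {"dx": 0.4, "dy": 0, "dz": 0, "turn": 0, "jaw": 1},
  {"dx": 0.2, "dy": 0, "dz": 0, "turn": 0, "jaw": 1},
  {"dx": 0, "dy": 0, "dz": 0, "turn": 0, "jaw": 1},
  {"dx": 0, "dy": 0, "dz": 0, "turn": 0, "jaw": 1},
  {"dx": 0, "dy": 0, "dz": 0, "turn": 0, "jaw": 1},
  {"dx": 0, "dy": 0, "dz": 0, "turn": 0, "jaw": 1},
])

```text
time_s: 9.22
tcp_pos: [0.5435, 0.2477, 0.1801]
eef_rot: [0.664, 0.748, -0.0, 0.0]
wrist_force: [-0.0, -0.4, -5.1]
finger_gap: 0.0116
grasp_force: 40.0
```

Run:
```python
from h import *
s,r=st(); C=cam("wrist"); im=cams.grab_frame("wrist"); c=im.copy()
for t in ["mat","canister"]:
    for q in cams.cut_out("wrist",t)[:1]: print(t,q["p"],q["rect"])
# predicted outlines: mat circle for 2 centres, canister bottom, lid
th=np.linspace(0,2*np.pi,60); circ=lambda x,y,z,rad:np.c_[x+rad*np.cos(th),y+rad*np.sin(th),0*th+z]
for (x,y,z,rad,col) in [(.5415,.251,.004,.06,(0,0,255)),(s["tcp_pos"][0],s["tcp_pos"][1],s["tcp_pos"][2]-.01,.0435,(255,0,0)),]:
    cv2.polylines(c,[proj(C,circ(x,y,z,rad)).round().astype(int)],True,col,1)
cv2.imwrite("pics/w4.png",c[:,:,::-1]); togo([.5415,.251,.090],6.9)
```

```text
t 9.22 tcp [0.5435 0.2477 0.1801] yaw of tool x,y [96.8  6.8] tilt [ 2.e-04 -9.e-04 -1.e+00] F [-0.05 -0.43 -5.11] M [-0.06  0.01 -0.01] gap 0.0116 gf 40.0
mat 0.62 [264.8, 163.9, 112.7, 73.0]
canister 0.66 [247.1, 194.2, 147.8, 176.8]
t 9.37 tcp [0.5434 0.2487 0.1801] yaw of tool x,y [96.8  6.8] tilt [ 1.e-04 -1.e-04 -1.e+00] F [-1.06 -0.14 -5.03] M [-0.11  0.04  0.01] gap 0.0111 gf 40.0
tool delta /30mm [ 0.08 -0.05  3.  ]
turn -0.07 (tool z down)
```

View pics/w4.png

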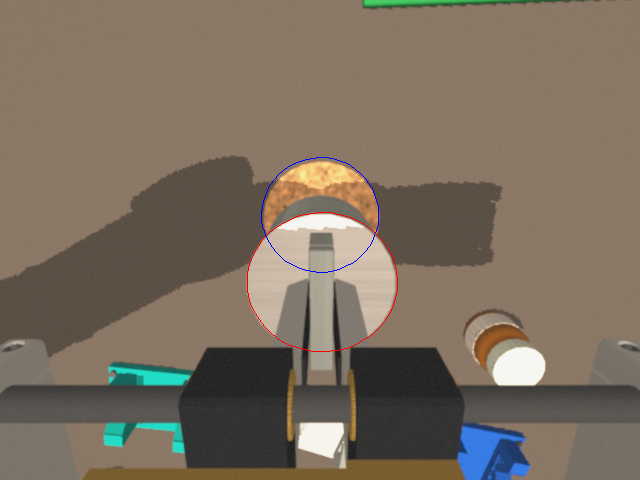

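The lid outline matches the prediction. The mat's far edge is at row 160–161 against 157 predicted, so its centre is near y≈0.249. I'm essentially above it, so I'll lower the canister.

arm_command([
  {"dx": 0.02, "dy": -0.03, "dz": 0.4, "turn": 0, "jaw": 1},
  {"dx": 0, "dy": 0, "dz": 0.7, "turn": 0, "jaw": 1},
  {"dx": 0, "dy": 0, "dz": 0.7, "turn": 0, "jaw": 1},
  {"dx": 0, "dy": 0, "dz": 0.5, "turn": 0, "jaw": 1},
  {"dx": 0, "dy": 0, "dz": 0.3, "turn": 0, "jaw": 1},
  {"dx": 0, "dy": 0, "dz": 0.2, "turn": 0, "jaw": 1},
  {"dx": 0, "dy": 0, "dz": 0, "turn": 0, "jaw": 1},
  {"dx": 0, "dy": 0, "dz": 0, "turn": 0, "jaw": 1},
])

```text
time_s: 10.03
tcp_pos: [0.5426, 0.2502, 0.0964]
eef_rot: [0.663, 0.748, 0.0, 0.0]
wrist_force: [0.2, 0.3, -4.4]
finger_gap: 0.0114
grasp_force: 40.0
```

```bash
python3 -c "
from h import *
st()"
```

```text
t 10.03 tcp [0.5426 0.2502 0.0964] yaw of tool x,y [96.9  6.9] tilt [ 7.e-04  2.e-04 -1.e+00] F [ 0.19  0.29 -4.41] M [-0.08  0.03 -0.05] gap 0.0114 gf 40.0
```

arm_command([
  {"dx": 0, "dy": 0, "dz": 0.08, "turn": 0, "jaw": 1},
  {"dx": 0, "dy": 0, "dz": 0.06, "turn": 0, "jaw": 1},
  {"dx": 0, "dy": 0, "dz": 0.02, "turn": 0, "jaw": 1},
  {"dx": 0, "dy": 0, "dz": 0.02, "turn": 0, "jaw": 1},
  {"dx": 0, "dy": 0, "dz": 0, "turn": 0, "jaw": 1},
  {"dx": 0, "dy": 0, "dz": 0, "turn": 0, "jaw": 1},
  {"dx": 0, "dy": 0, "dz": 0, "turn": 0, "jaw": 1},
  {"dx": 0, "dy": 0, "dz": 0, "turn": 0, "jaw": 1},
])

```text
time_s: 10.7
tcp_pos: [0.5421, 0.2503, 0.0906]
eef_rot: [0.663, 0.748, 0.0, 0.0]
wrist_force: [0.0, -0.4, -4.6]
finger_gap: 0.0115
grasp_force: 40.0
```

arm_command([
  {"dx": 0, "dy": 0, "dz": 0.02, "turn": 0, "jaw": 1},
  {"dx": 0, "dy": 0, "dz": 0.01, "turn": 0, "jaw": 1},
  {"dx": 0, "dy": 0, "dz": 0, "turn": 0, "jaw": 1},
  {"dx": 0, "dy": 0, "dz": 0.01, "turn": 0, "jaw": 1},
  {"dx": 0, "dy": 0, "dz": 0, "turn": 0, "jaw": 1},
  {"dx": 0, "dy": 0, "dz": 0, "turn": 0, "jaw": 1},
  {"dx": 0, "dy": 0, "dz": 0, "turn": 0, "jaw": 1},
  {"dx": 0, "dy": 0, "dz": 0, "turn": 0, "jaw": 1},
])

```text
time_s: 11.37
tcp_pos: [0.542, 0.2504, 0.0899]
eef_rot: [0.663, 0.748, 0.0, -0.0]
wrist_force: [-3.6, -0.2, 7.3]
finger_gap: 0.0118
grasp_force: 40.0
```

arm_command([
  {"dx": 0, "dy": 0, "dz": -0.015, "turn": 0, "jaw": 1},
  {"dx": 0, "dy": 0, "dz": 0, "turn": 0, "jaw": 1},
  {"dx": 0, "dy": 0, "dz": 0, "turn": 0, "jaw": 0.8},
  {"dx": 0, "dy": 0, "dz": 0, "turn": 0, "jaw": 0.7},
  {"dx": 0, "dy": 0, "dz": 0, "turn": 0, "jaw": 0.6},
  {"dx": 0, "dy": 0, "dz": 0, "turn": 0, "jaw": 0.6},
  {"dx": 0, "dy": 0, "dz": 0, "turn": 0, "jaw": 0.6},
  {"dx": 0, "dy": 0, "dz": -0.3, "turn": 0, "jaw": 0.6},
])

```text
time_s: 12.03
tcp_pos: [0.541, 0.2499, 0.0977]
eef_rot: [0.663, 0.748, -0.001, -0.001]
wrist_force: [0.1, 0.6, 0.1]
finger_gap: 0.0376
grasp_force: 0.0
```

arm_command([
  {"dx": 0, "dy": 0, "dz": -0.5, "turn": 0, "jaw": 0.6},
  {"dx": 0, "dy": 0, "dz": -0.8, "turn": 0, "jaw": 0.5},
  {"dx": 0, "dy": 0, "dz": -1, "turn": 0, "jaw": 0.5},
  {"dx": 0, "dy": 0, "dz": -1, "turn": 0, "jaw": 0.5},
  {"dx": 0, "dy": 0, "dz": -1, "turn": 0, "jaw": 0.5},
  {"dx": -0.4, "dy": 0, "dz": -0.8, "turn": -5, "jaw": 0.5},
  {"dx": -0.5, "dy": 0, "dz": -0.8, "turn": -7, "jaw": 0.5},
  {"dx": -0.5, "dy": 0, "dz": -0.6, "turn": -7, "jaw": 0.5},
])

```text
time_s: 12.7
tcp_pos: [0.5519, 0.2092, 0.2968]
eef_rot: [0.528, 0.849, 0.001, 0.001]
wrist_force: [1.2, 0.4, -0.0]
finger_gap: 0.0466
grasp_force: 0.0
```

Run:
```python
from h import *
for n in ("top","side"):
    cams.grab_frame(n); C=cam(n)
    for t,z in [("canister",.08),("handle",.108),("vstand",.01),("punch",.033),("mat",.004)]:
        for r in cams.cut_out(n,t)[:3]:
            a,b=axis(r["mask"]); A,B=back(C,[a,b],z); d=B-A
            print(n,t,round(r["p"],2),r["rect"],"mid",np.round((A+B)[:2]/2,4),"len",round(np.hypot(*d[:2]),3),"yaw",round(np.degrees(np.arctan2(d[1],d[0]))%180,1))
    for t,z in [("canister",.004),("handle",.108),("groove",.044)]:
        print(n,t,[(round(q["p"],2),back(C,q["xy"],z)[0].round(4)) for q in cams.mark_of(n,t)[:3]])
togo([.5385,-.217,.25],13-90)
```

```text
top canister 0.55 [175.0, 225.8, 25.6, 37.4] mid [0.539  0.2248] len 0.086 yaw 0.1
top handle 0.76 [178.7, 225.4, 28.5, 38.9] mid [0.5367 0.2169] len 0.084 yaw 1.7
top vstand 0.8 [282.0, 124.8, 37.5, 51.6] mid [ 0.7625 -0.0283] len 0.124 yaw 173.6
top vstand 0.67 [269.8, 285.9, 37.7, 50.1] mid [0.3785 0.0081] len 0.119 yaw 178.8
top punch 0.83 [427.1, 284.6, 54.7, 25.6] mid [ 0.4004 -0.3844] len 0.144 yaw 111.8
top punch 0.73 [368.2, 210.5, 24.3, 58.8] mid [ 0.5387 -0.2175] len 0.142 yaw 13.9
top mat 0.75 [170.8, 219.3, 43.3, 51.3] mid [0.5389 0.233 ] len 0.121 yaw 167.0
top canister [(0.55, array([0.5388, 0.2525, 0.004 ])), (0.29, array([0.5477, 0.2783, 0.004 ]))]
top handle [(0.7, array([0.5436, 0.2519, 0.108 ]))]
top groove [(0.82, array([ 0.759 , -0.0333,  0.044 ])), (0.76, array([0.3826, 0.0007, 0.044 ])), (0.62, array([0.5708, 0.0033, 0.044 ]))]
side canister 0.84 [151.5, 354.4, 67.0, 83.6] mid [0.5275 0.2559] len 0.116 yaw 166.4
side vstand 0.89 [331.5, 326.7, 87.5, 85.5] mid [0.3806 0.007 ] len 0.125 yaw 178.6
side vstand 0.81 [212.5, 207.4, 58.9, 56.6] mid [ 0.7519 -0.0289] 
[... 202 characters left out ...]
.79 [471.7, 206.9, 16.9, 54.2] mid [ 0.3938 -0.3636] len 0.155 yaw 111.7
side punch 0.72 [441.0, 279.4, 34.0, 67.3] mid [ 0.3246 -0.1641] len 0.151 yaw 106.1
side mat 0.7 [151.6, 375.4, 81.6, 70.3] mid [0.5266 0.2528] len 0.117 yaw 75.3
side canister []
side handle [(0.71, array([0.5396, 0.2493, 0.108 ])), (0.29, array([0.5221, 0.0484, 0.108 ]))]
side groove [(0.95, array([0.3806, 0.0049, 0.044 ])), (0.87, array([ 0.5722, -0.0089,  0.044 ])), (0.6, array([ 0.7635, -0.0306,  0.044 ]))]
t 13.6 tcp [0.5515 0.2095 0.2938] yaw of tool x,y [115.9  25.9] tilt [-0.  0. -1.] F [-0.52 -0.06  0.26] M [-0.04  0.07  0.  ] gap 0.0469 gf 0.0
tool delta /30mm [-12.6   -6.6    1.46]
turn -77.09 (tool z down)
```

arm_command([
  {"dx": 0, "dy": 0, "dz": 0, "turn": -5, "jaw": 0},
  {"dx": 0, "dy": 0, "dz": 0, "turn": -7, "jaw": 0},
  {"dx": 0, "dy": 0, "dz": 0, "turn": -7, "jaw": 0},
  {"dx": 0, "dy": 0, "dz": 0, "turn": -7, "jaw": 0},
  {"dx": 0, "dy": 0, "dz": 0, "turn": -7, "jaw": 0},
  {"dx": 0, "dy": 0, "dz": 0, "turn": -7, "jaw": 0},
  {"dx": 0, "dy": 0, "dz": 0, "turn": -7, "jaw": 0},
  {"dx": 0, "dy": 0, "dz": 0, "turn": -3, "jaw": 0},
])

```text
time_s: 14.27
tcp_pos: [0.5516, 0.2093, 0.2939]
eef_rot: [0.12, 0.993, 0.0, 0.0]
wrist_force: [0.4, 0.4, 0.1]
finger_gap: 0.0933
grasp_force: 0.0
```

```bash
python3 -c "
from h import *
togo([.5747,-.006,.2],76)"
```

```text
t 14.27 tcp [0.5516 0.2093 0.2939] yaw of tool x,y [166.2  76.2] tilt [ 1.e-04  2.e-04 -1.e+00] F [0.44 0.39 0.15] M [ 0.05  0.06 -0.07] gap 0.0933 gf 0.0
tool delta /30mm [-2.46 -6.79  3.13]
turn 0.22 (tool z down)
```

arm_command([
  {"dx": -0.1, "dy": -0.4, "dz": 0, "turn": 0, "jaw": 0},
  {"dx": -0.4, "dy": -0.9, "dz": 0.2, "turn": 0, "jaw": 0},
  {"dx": -0.4, "dy": -0.95, "dz": 0.4, "turn": 0, "jaw": 0},
  {"dx": -0.4, "dy": -0.95, "dz": 0.5, "turn": 0, "jaw": 0},
  {"dx": -0.4, "dy": -0.95, "dz": 0.5, "turn": 0, "jaw": 0},
  {"dx": -0.4, "dy": -0.95, "dz": 0.5, "turn": 0, "jaw": 0},
  {"dx": -0.3, "dy": -0.9, "dz": 0.5, "turn": 0, "jaw": 0},
  {"dx": -0.06, "dy": -0.6, "dz": 0.4, "turn": 0, "jaw": 0},
])

```text
time_s: 14.93
tcp_pos: [0.5749, -0.0059, 0.203]
eef_rot: [0.126, 0.992, -0.001, 0.0]
wrist_force: [-0.8, 0.5, 0.7]
finger_gap: 0.0938
grasp_force: 0.0
```

arm_command([
  {"dx": 0, "dy": -0.2, "dz": 0.1, "turn": 0, "jaw": 0},
  {"dx": 0, "dy": 0, "dz": 0, "turn": 0, "jaw": 0},
  {"dx": 0, "dy": 0, "dz": 0, "turn": 0, "jaw": 0},
  {"dx": 0, "dy": 0, "dz": 0, "turn": 0, "jaw": 0},
  {"dx": 0, "dy": 0, "dz": 0, "turn": 0, "jaw": 0},
  {"dx": 0, "dy": 0, "dz": 0, "turn": 0, "jaw": 0},
  {"dx": 0, "dy": 0, "dz": 0, "turn": 0, "jaw": 0},
  {"dx": 0, "dy": 0, "dz": 0, "turn": 0, "jaw": 0},
])

```text
time_s: 15.6
tcp_pos: [0.5736, -0.0057, 0.2011]
eef_rot: [0.122, 0.993, 0.0, 0.0]
wrist_force: [-0.2, 0.3, 0.4]
finger_gap: 0.0938
grasp_force: 0.0
```

Run:
```python
from h import *
s,r=st(); C=cam("wrist"); np.savez("C5.npz",K=C[0],T=C[1]); im=cams.grab_frame("wrist"); st(); print([(q["p"],back(C,q["xy"],.044)[0].round(4)) for q in cams.mark_of("wrist","groove")])
cv2.imwrite("pics/w5full.png",im[:,:,::-1]); cv2.imwrite("pics/w5.png",cv2.resize(im[120:360,160:480,::-1],None,fx=2.5,fy=2.5,interpolation=cv2.INTER_CUBIC))
```

```text
t 15.6 tcp [ 0.5736 -0.0057  0.2011] yaw of tool x,y [166.  76.] tilt [ 4.e-04  2.e-04 -1.e+00] F [-0.23  0.31  0.42] M [0.02 0.01 0.03] gap 0.0938 gf 0.0
t 15.65 tcp [ 0.5735 -0.0059  0.201 ] yaw of tool x,y [166.  76.] tilt [ 3.e-04  1.e-04 -1.e+00] F [-0.92  0.16  0.01] M [-0.01 -0.04 -0.01] gap 0.0939 gf 0.0
[(0.7, array([ 0.5732, -0.0091,  0.044 ])), (0.7, array([ 0.7596, -0.0288,  0.044 ]))]
```

View pics/w5.png

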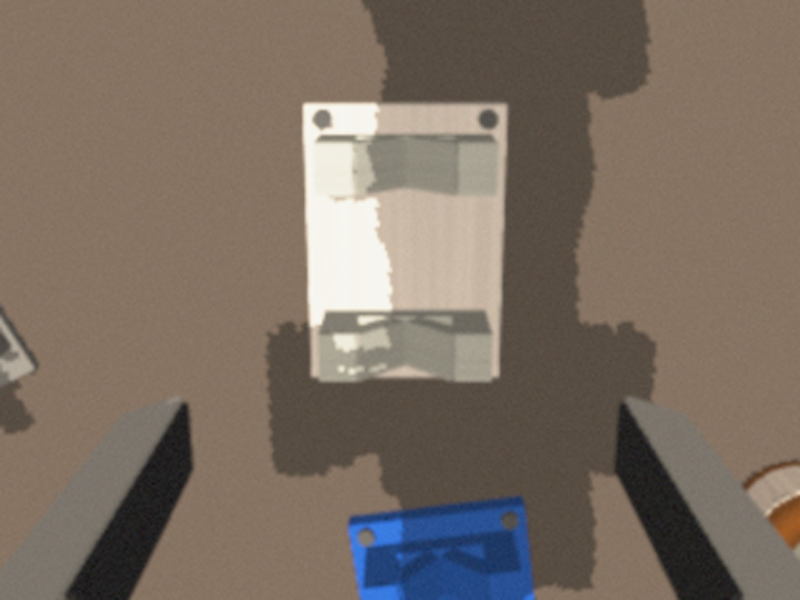

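The stand is symmetric about crop column 405.5, with the plate's near edge at row 103 and block tops spanning 313–498 and 319–492. From this I get the groove axis.

Run:
```python
from h import *
d=np.load("C5.npz"); C=(d["K"],d["T"]); F=lambda px:np.array(px)/2.5+[160,120]
def f(p,full=False):
    c,s=np.cos(p[2]),np.sin(p[2])
    L=np.array([[60,42,10],[60,-42,10],[-60,42,10],[-60,-42,10],[48,35,44],[48,-35,44],[28,35,44],[28,-35,44],[-28,35,44],[-28,-35,44],[-48,35,44],[-48,-35,44]])/1000
    W=np.c_[p[0]+c*L[:,0]-s*L[:,1],p[1]+s*L[:,0]+c*L[:,1],L[:,2]]; q=(proj(C,W)-[160,120])*2.5
    return q
print(f([.5745,-.0062,np.radians(166)]).round(0).tolist())
obs={0:(303,103),1:(508,103),4:(313,141),5:(498,141),6:(313,197),7:(498,195),8:(319,334),9:(491,334),10:(319,382),11:(492,382)}
def g(p):
    q=f(p); r=[]
    for k,o in obs.items():
        # match either way round of y sign via image x
        r+=list(q[k]-o)
    return r
q=f([.5745,-.0062,np.radians(166)])
if q[0,0]>q[1,0]: obs={k^1:v for k,v in obs.items()}
o=least_squares(g,[.5745,-.0062,np.radians(166)]); print(o.x[:2],np.degrees(o.x[2]),np.round(o.fun,1))
c=np.array([np.cos(o.x[2]),np.sin(o.x[2])]); print(c)
togo([.5385,-.217,.20],103.5)
```

```text
[[301.0, 104.0], [507.0, 104.0], [310.0, 378.0], [498.0, 378.0], [311.0, 143.0], [497.0, 143.0], [312.0, 196.0], [496.0, 196.0], [317.0, 335.0], [491.0, 335.0], [318.0, 381.0], [490.0, 381.0]]
[ 0.57438034 -0.00558583] 166.00255215946663 [-0.5  0.5 -0.   0.4 -0.7  1.4  0.6  1.3  0.9 -1.7 -1.   0.1 -1.   0.2
  1.8  0.1  0.4 -1.2 -0.6 -1.3]
[-0.9703065   0.24187867]
t 15.7 tcp [ 0.5735 -0.0061  0.2009] yaw of tool x,y [165.9  75.9] tilt [ 2.e-04  1.e-04 -1.e+00] F [0.09 0.88 0.6 ] M [-0.02 -0.01  0.07] gap 0.0938 gf 0.0
tool delta /30mm [-0.58 -7.1   0.03]
turn -27.56 (tool z down)
```

arm_command([
  {"dx": 0, "dy": -0.4, "dz": 0, "turn": 0, "jaw": 0},
  {"dx": 0, "dy": -0.9, "dz": 0, "turn": 0, "jaw": 0},
  {"dx": -0.1, "dy": -1, "dz": 0, "turn": 0, "jaw": 0},
  {"dx": -0.1, "dy": -1, "dz": 0, "turn": 0, "jaw": 0},
  {"dx": -0.1, "dy": -1, "dz": 0, "turn": 0, "jaw": 0},
  {"dx": -0.1, "dy": -1, "dz": 0, "turn": 0, "jaw": 0},
  {"dx": -0.1, "dy": -1, "dz": 0, "turn": 0, "jaw": 0},
  {"dx": -0.1, "dy": -0.6, "dz": 0, "turn": -4, "jaw": 0},
])

```text
time_s: 16.37
tcp_pos: [0.5385, -0.2167, 0.201]
eef_rot: [0.09, 0.996, -0.001, -0.0]
wrist_force: [-0.3, 0.1, -0.3]
finger_gap: 0.0936
grasp_force: 0.0
```

arm_command([
  {"dx": 0, "dy": -0.2, "dz": 0, "turn": -5, "jaw": 0},
  {"dx": 0, "dy": 0, "dz": 0, "turn": -7, "jaw": 0},
  {"dx": 0, "dy": 0, "dz": 0, "turn": -7, "jaw": 0},
  {"dx": 0, "dy": 0, "dz": 0, "turn": -4.5, "jaw": 0},
  {"dx": 0, "dy": 0, "dz": 0, "turn": 0, "jaw": 0},
  {"dx": 0, "dy": 0, "dz": 0, "turn": 0, "jaw": 0},
  {"dx": 0, "dy": 0, "dz": 0, "turn": 0, "jaw": 0},
  {"dx": 0, "dy": 0, "dz": 0, "turn": 0, "jaw": 0},
])

```text
time_s: 17.03
tcp_pos: [0.5393, -0.2177, 0.2008]
eef_rot: [-0.116, 0.993, -0.0, -0.0]
wrist_force: [0.6, -0.7, 0.0]
finger_gap: 0.0938
grasp_force: 0.0
```

Run:
```python
from h import *
s,r=st(); C=cam("wrist"); np.savez("C6.npz",K=C[0],T=C[1]); im=cams.grab_frame("wrist"); st()
for q in cams.cut_out("wrist","punch")[:2]:
    a,b=axis(q["mask"]); A,B=back(C,[a,b],.033); v=B-A; print(q["p"],q["rect"],a,b,((A+B)/2).round(4),np.hypot(*v[:2]).round(4),np.degrees(np.arctan2(v[1],v[0])).round(2))
cv2.imwrite("pics/w6.png",cv2.resize(im[120:360,160:480,::-1],None,fx=2.5,fy=2.5,interpolation=cv2.INTER_CUBIC))
```

```text
t 17.03 tcp [ 0.5393 -0.2177  0.2008] yaw of tool x,y [-166.7  103.3] tilt [-2.e-04 -2.e-04 -1.e+00] F [ 0.62 -0.71  0.02] M [0.03 0.01 0.02] gap 0.0938 gf 0.0
t 17.08 tcp [ 0.5393 -0.2176  0.2008] yaw of tool x,y [-166.6  103.4] tilt [-3.e-04 -2.e-04 -1.e+00] F [ 0.51 -0.2  -0.2 ] M [-0.    0.03  0.05] gap 0.094 gf 0.0
0.97 [91.4, 6.7, 159.3, 51.2] [93.55878  45.505127] [252.19376   20.215485] [ 0.4034 -0.3837  0.033 ] 0.1417 111.22
0.93 [308.1, 147.2, 29.6, 146.1] [321.4045 147.0383] [322.60422 291.00333] [ 0.5388 -0.2176  0.033 ] 0.1484 13.83
```

View pics/w6.png

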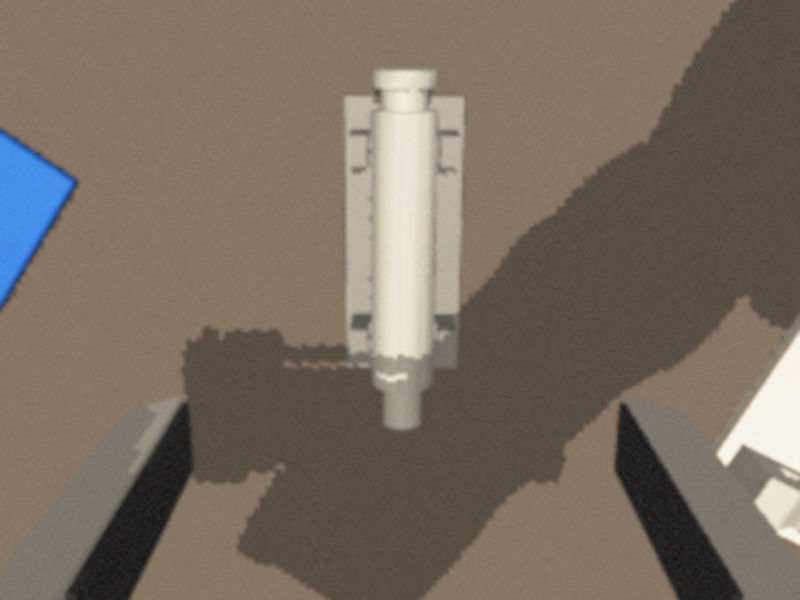

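The barrel runs from crop (404.5,108) to (403,388). The tip ends at (402,430) and the head at (405,68). I'll compute the centre and the grasp move.

Run:
```python
from h import *
d=np.load("C6.npz"); C=(d["K"],d["T"]); F=lambda px:np.array(px)/2.5+[160,120]
P=lambda px,z:back(C,F(px),z)[:,:2]
for z in (.033,.046):
    e=P([[404.5,108],[403,388]],z); v=e[1]-e[0]; print(z,e.mean(0),np.hypot(*v),np.degrees(np.arctan2(v[1],v[0])))
e=P([[405,68],[402,430]],.033); v=e[1]-e[0]; u=v/np.hypot(*v); print("ends",e,np.hypot(*v),"centre from mid",e.mean(0)-u*.0015,np.degrees(np.arctan2(v[1],v[0])))
k=P([[345,96],[465,96]],.006); w=P([[348,367],[457,368]],.006); print("rest c",(k.mean(0)+w.mean(0))/2,np.degrees(np.arctan2(*(w.mean(0)-k.mean(0))[::-1])))
togo([.5385,-.2175,.0142],103.5)
```

```text
0.033 [ 0.5374563  -0.21845522] 0.11531810191467289 13.037149584192607
0.046 [ 0.53445627 -0.2191716 ] 0.11099554958033538 13.037149584192594
ends [[ 0.46681412 -0.23470141]
 [ 0.61246939 -0.20142562]] 0.14940794950414424 centre from mid [ 0.53817943 -0.21839759] 12.868707271050784
rest c [ 0.53651253 -0.21867656] 12.82093025873842
t 17.13 tcp [ 0.5395 -0.2174  0.2008] yaw of tool x,y [-166.6  103.4] tilt [-1.e-04 -2.e-04 -1.e+00] F [-0.52 -0.63 -0.03] M [ 0.03 -0.01 -0.03] gap 0.0941 gf 0.0
tool delta /30mm [0.03 0.01 6.22]
turn -0.12 (tool z down)
```

arm_command([
  {"dx": 0.1, "dy": -0.02, "dz": 0.4, "turn": 0.4, "jaw": 0},
  {"dx": 0, "dy": 0, "dz": 0.9, "turn": 0, "jaw": 0},
  {"dx": 0, "dy": 0, "dz": 1, "turn": 0, "jaw": 0},
  {"dx": 0, "dy": 0, "dz": 1, "turn": 0, "jaw": 0.1},
  {"dx": 0, "dy": 0, "dz": 1, "turn": 0, "jaw": 0.2},
  {"dx": 0, "dy": 0, "dz": 0.9, "turn": 0, "jaw": 0.3},
  {"dx": 0, "dy": 0, "dz": 0.6, "turn": 0, "jaw": 0.4},
  {"dx": 0, "dy": 0, "dz": 0.3, "turn": 0, "jaw": 0.5},
])

```text
time_s: 17.8
tcp_pos: [0.5351, -0.218, 0.0152]
eef_rot: [-0.113, 0.994, 0.001, -0.002]
wrist_force: [-0.5, -0.4, 0.6]
finger_gap: 0.0638
grasp_force: 0.0
```

arm_command([
  {"dx": 0, "dy": 0, "dz": 0.1, "turn": 0, "jaw": 0.5},
  {"dx": 0, "dy": 0, "dz": 0, "turn": 0, "jaw": 0.5},
  {"dx": 0, "dy": 0, "dz": 0, "turn": 0, "jaw": 0.5},
  {"dx": 0, "dy": 0, "dz": 0, "turn": 0, "jaw": 0.55},
  {"dx": 0, "dy": 0, "dz": 0, "turn": 0, "jaw": 0.6},
  {"dx": 0, "dy": 0, "dz": 0, "turn": 0, "jaw": 0.65},
  {"dx": 0, "dy": 0, "dz": 0, "turn": 0, "jaw": 0.7},
  {"dx": 0, "dy": 0, "dz": 0, "turn": 0, "jaw": 0.7},
], grip_force=10)

```text
time_s: 18.47
tcp_pos: [0.5369, -0.2188, 0.0152]
eef_rot: [-0.113, 0.994, -0.0, 0.0]
wrist_force: [0.0, -1.0, -0.0]
finger_gap: 0.0284
grasp_force: 0.0
```

```bash
python3 -c "
from h import *
st()"
```

```text
t 18.47 tcp [ 0.5369 -0.2188  0.0152] yaw of tool x,y [-167.  103.] tilt [ 5.e-04 -2.e-04 -1.e+00] F [ 0.03 -1.01 -0.02] M [ 0.05 -0.02  0.01] gap 0.0284 gf 0.0
```

arm_command([
  {"dx": 0, "dy": 0, "dz": 0.03, "turn": 0, "jaw": 0.7},
  {"dx": 0, "dy": 0, "dz": 0, "turn": 0, "jaw": 0.75},
  {"dx": 0, "dy": 0, "dz": 0, "turn": 0, "jaw": 0.8},
  {"dx": 0, "dy": 0, "dz": 0, "turn": 0, "jaw": 1},
  {"dx": 0, "dy": 0, "dz": 0, "turn": 0, "jaw": 1},
  {"dx": 0, "dy": 0, "dz": 0, "turn": 0, "jaw": 1},
  {"dx": 0, "dy": 0, "dz": 0, "turn": 0, "jaw": 1},
  {"dx": 0, "dy": 0, "dz": 0, "turn": 0, "jaw": 1},
], grip_force=45)

```text
time_s: 19.13
tcp_pos: [0.5366, -0.2186, 0.0139]
eef_rot: [-0.113, 0.994, 0.0, -0.0]
wrist_force: [0.0, 0.3, -0.7]
finger_gap: 0.0249
grasp_force: 45.0
```

arm_command([
  {"dx": 0, "dy": 0, "dz": 0, "turn": 0, "jaw": 1},
  {"dx": 0, "dy": 0, "dz": -0.1, "turn": 0, "jaw": 1},
  {"dx": 0, "dy": 0, "dz": -0.2, "turn": 0, "jaw": 1},
  {"dx": 0, "dy": 0, "dz": -0.3, "turn": 0, "jaw": 1},
  {"dx": 0, "dy": 0, "dz": -0.6, "turn": 0, "jaw": 1},
  {"dx": 0, "dy": 0, "dz": -0.9, "turn": 0, "jaw": 1},
  {"dx": 0, "dy": 0, "dz": -0.9, "turn": 0, "jaw": 1},
  {"dx": 0, "dy": 0, "dz": -0.4, "turn": 0, "jaw": 1},
])

```text
time_s: 19.8
tcp_pos: [0.5381, -0.2196, 0.1196]
eef_rot: [-0.113, 0.994, -0.001, 0.002]
wrist_force: [0.4, -0.6, -5.5]
finger_gap: 0.0249
grasp_force: 45.0
```

arm_command([
  {"dx": 0, "dy": 0, "dz": -0.1, "turn": 4, "jaw": 1},
  {"dx": 0, "dy": 0, "dz": 0, "turn": 7, "jaw": 1},
  {"dx": 0, "dy": 0, "dz": 0, "turn": 7, "jaw": 1},
  {"dx": 0, "dy": 0, "dz": 0, "turn": 6, "jaw": 1},
  {"dx": 0, "dy": 0, "dz": 0, "turn": 3, "jaw": 1},
  {"dx": 0, "dy": 0, "dz": 0, "turn": 0, "jaw": 1},
  {"dx": 0, "dy": 0, "dz": 0, "turn": 0, "jaw": 1},
  {"dx": 0, "dy": 0, "dz": 0, "turn": 0, "jaw": 1},
])

```text
time_s: 20.47
tcp_pos: [0.5366, -0.2186, 0.1191]
eef_rot: [0.121, 0.993, 0.0, 0.0]
wrist_force: [0.1, 0.6, -5.5]
finger_gap: 0.025
grasp_force: 45.0
```

Run:
```python
from h import *
s,r=st(); C=cam("wrist"); np.savez("C7.npz",K=C[0],T=C[1]); im=cams.grab_frame("wrist"); st()
c=im.copy(); 
# predicted barrel if centred in the tool: shoulders & line at grasp height
g=s["tcp_pos"]-r[:,2]*.0188
for L,rad in ((.056,.013),):
    q=proj(C,[g+r[:,0]*a+r[:,1]*b for a,b in ((L,rad),(L,-rad),(-L,-rad),(-L,rad))]); cv2.polylines(c,[q.round().astype(int)],True,(255,0,0),1); print(q.round(0).tolist())
cv2.imwrite("pics/w7.png",c[:,:,::-1])
togo([.5744,-.0056,.13],76)
```

```text
t 20.47 tcp [ 0.5366 -0.2186  0.1191] yaw of tool x,y [166.1  76.1] tilt [ 1.e-04  1.e-04 -1.e+00] F [ 0.06  0.57 -5.51] M [-0.01 -0.05  0.03] gap 0.025 gf 45.0
t 20.52 tcp [ 0.5366 -0.2186  0.1191] yaw of tool x,y [166.1  76.1] tilt [ 1.e-04  2.e-04 -1.e+00] F [ 0.63 -0.48 -4.37] M [-0.   -0.03 -0.02] gap 0.025 gf 45.0
[[351.0, 200.0], [294.0, 200.0], [299.0, 403.0], [346.0, 403.0]]
t 20.52 tcp [ 0.5366 -0.2186  0.1191] yaw of tool x,y [166.1  76.1] tilt [ 1.e-04  2.e-04 -1.e+00] F [ 0.63 -0.48 -4.37] M [-0.   -0.03 -0.02] gap 0.025 gf 45.0
tool delta /30mm [ 0.49  7.2  -0.36]
turn 0.09 (tool z down)
```

View pics/w7.png

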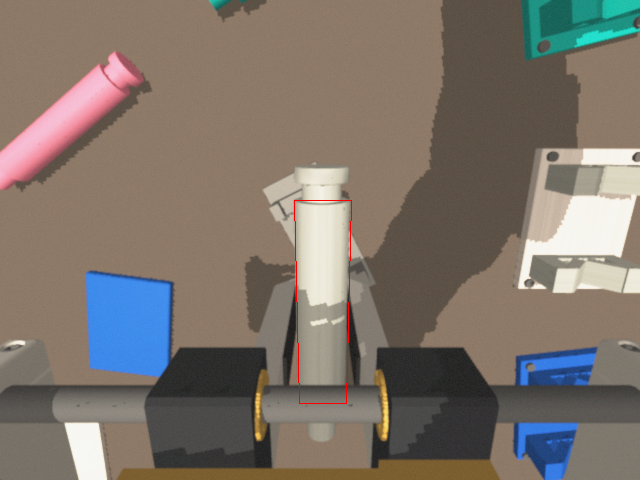

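The barrel is held centred: its shoulder is at row 198 against 200 predicted, and its edges match the outline. I'll carry it over the groove.

arm_command([
  {"dx": 0, "dy": 0.3, "dz": 0, "turn": 0, "jaw": 1},
  {"dx": 0.1, "dy": 0.7, "dz": 0, "turn": 0, "jaw": 1},
  {"dx": 0.1, "dy": 0.9, "dz": 0, "turn": 0, "jaw": 1},
  {"dx": 0.1, "dy": 0.9, "dz": 0, "turn": 0, "jaw": 1},
  {"dx": 0.1, "dy": 0.9, "dz": 0, "turn": 0, "jaw": 1},
  {"dx": 0.1, "dy": 0.9, "dz": 0, "turn": 0, "jaw": 1},
  {"dx": 0, "dy": 0.9, "dz": 0, "turn": 0, "jaw": 1},
  {"dx": 0, "dy": 0.9, "dz": 0, "turn": 0, "jaw": 1},
])

```text
time_s: 21.18
tcp_pos: [0.5684, -0.0265, 0.119]
eef_rot: [0.121, 0.993, 0.0, -0.0]
wrist_force: [0.3, -0.7, -4.8]
finger_gap: 0.0247
grasp_force: 45.0
```

arm_command([
  {"dx": 0, "dy": 0.5, "dz": 0, "turn": 0, "jaw": 1},
  {"dx": 0, "dy": 0.3, "dz": 0, "turn": 0, "jaw": 1},
  {"dx": 0, "dy": 0, "dz": 0, "turn": 0.1, "jaw": 1},
  {"dx": 0, "dy": 0, "dz": 0.3, "turn": 0, "jaw": 1},
  {"dx": 0, "dy": 0, "dz": 0.6, "turn": 0, "jaw": 1},
  {"dx": 0, "dy": 0, "dz": 0.6, "turn": 0, "jaw": 1},
  {"dx": 0, "dy": 0, "dz": 0.3, "turn": 0, "jaw": 1},
  {"dx": 0, "dy": 0, "dz": 0, "turn": 0, "jaw": 1},
])

```text
time_s: 21.85
tcp_pos: [0.572, -0.0074, 0.0626]
eef_rot: [0.124, 0.992, -0.001, -0.002]
wrist_force: [0.2, 0.6, -5.6]
finger_gap: 0.0249
grasp_force: 45.0
```

arm_command([
  {"dx": 0, "dy": 0, "dz": 0, "turn": 0, "jaw": 1},
  {"dx": 0, "dy": 0, "dz": 0, "turn": 0, "jaw": 1},
  {"dx": 0, "dy": 0, "dz": 0, "turn": 0, "jaw": 1},
  {"dx": 0, "dy": 0, "dz": 0, "turn": 0, "jaw": 1},
  {"dx": 0, "dy": 0, "dz": 0, "turn": 0, "jaw": 1},
  {"dx": 0, "dy": 0, "dz": 0, "turn": 0, "jaw": 1},
  {"dx": 0, "dy": 0, "dz": 0, "turn": 0, "jaw": 1},
  {"dx": 0, "dy": 0, "dz": 0, "turn": 0, "jaw": 1},
])

```text
time_s: 22.52
tcp_pos: [0.5744, -0.0054, 0.0651]
eef_rot: [0.123, 0.992, 0.0, 0.0]
wrist_force: [0.3, -0.8, -4.4]
finger_gap: 0.0249
grasp_force: 45.0
```

```bash
cat >> h.py <<'E'
def avg(n=6):  # mean reading over n control periods (each camera call advances 0.05 s); forces in tool axes
    F=[];M=[];p=[]
    for i in range(n):
        s=telemetry.observe(); r=R.from_quat(s["eef_rot"]).as_matrix(); F.append(r.T@s["wrist_force"]); M.append(r.T@s["torque"]); p.append(s["tcp_pos"])
        if i<n-1: cams.grab_frame("side")
    print("t",round(float(s["time_s"]),2),"F tool",np.mean(F,0).round(2),"sd",np.std(F,0).round(2),"M",np.mean(M,0).round(3),"tcp",np.mean(p,0).round(5)); return np.mean(p,0)
E
python3 - <<'E'
from h import *
avg(8); togo([.5744,-.0056,.0249],76)
E
```

```text
t 22.87 F tool [0.24 0.11 5.28] sd [0.59 0.71 0.38] M [ 0.017 -0.004 -0.001] tcp [ 0.57434 -0.00546  0.06492]
t 22.87 tcp [ 0.5743 -0.0055  0.0649] yaw of tool x,y [165.9  75.9] tilt [-1.e-04 -0.e+00 -1.e+00] F [-0.39  1.71 -5.84] M [-0.01 -0.01  0.03] gap 0.0244 gf 45.0
tool delta /30mm [-0.   -0.    1.33]
turn -0.08 (tool z down)
```

arm_command([
  {"dx": 0, "dy": 0, "dz": 0.3, "turn": 0, "jaw": 1},
  {"dx": 0, "dy": 0, "dz": 0.4, "turn": 0, "jaw": 1},
  {"dx": 0, "dy": 0, "dz": 0.3, "turn": 0, "jaw": 1},
  {"dx": 0, "dy": 0, "dz": 0.2, "turn": 0, "jaw": 1},
  {"dx": 0, "dy": 0, "dz": 0.04, "turn": 0, "jaw": 1},
  {"dx": 0, "dy": 0, "dz": 0.02, "turn": 0, "jaw": 1},
  {"dx": 0, "dy": 0, "dz": 0, "turn": 0, "jaw": 1},
  {"dx": 0, "dy": 0, "dz": 0, "turn": 0, "jaw": 1},
])

```text
time_s: 23.53
tcp_pos: [0.5747, -0.0056, 0.0273]
eef_rot: [0.123, 0.992, 0.0, 0.0]
wrist_force: [0.6, 0.0, -4.7]
finger_gap: 0.0247
grasp_force: 45.0
```

```bash
python3 -c "
from h import *
avg(5)"
```

```text
t 23.73 F tool [-0.31  0.36  4.71] sd [0.22 0.2  0.43] M [-0.007 -0.016 -0.02 ] tcp [ 0.57469 -0.00551  0.02748]
```

arm_command([
  {"dx": 0, "dy": 0, "dz": 0.02, "turn": 0, "jaw": 1},
  {"dx": 0, "dy": 0, "dz": 0.02, "turn": 0, "jaw": 1},
  {"dx": 0, "dy": 0, "dz": 0, "turn": 0, "jaw": 1},
  {"dx": 0, "dy": 0, "dz": 0, "turn": 0, "jaw": 1},
  {"dx": 0, "dy": 0, "dz": 0, "turn": 0, "jaw": 1},
  {"dx": 0, "dy": 0, "dz": 0, "turn": 0, "jaw": 1},
  {"dx": 0, "dy": 0, "dz": 0, "turn": 0, "jaw": 1},
  {"dx": 0, "dy": 0, "dz": 0, "turn": 0, "jaw": 1},
])

```text
time_s: 24.4
tcp_pos: [0.5743, -0.0055, 0.0259]
eef_rot: [0.123, 0.992, -0.0, -0.0]
wrist_force: [-0.9, 0.8, -5.4]
finger_gap: 0.0251
grasp_force: 45.0
```

```bash
python3 -c "
from h import *
avg(5)"
```

```text
t 24.6 F tool [ 0.06 -0.15  5.22] sd [0.58 0.54 0.32] M [ 0.015 -0.009  0.008] tcp [ 0.57433 -0.00549  0.0259 ]
```

arm_command([
  {"dx": 0, "dy": 0, "dz": 0.01, "turn": 0, "jaw": 1},
  {"dx": 0, "dy": 0, "dz": 0.01, "turn": 0, "jaw": 1},
  {"dx": 0, "dy": 0, "dz": 0, "turn": 0, "jaw": 1},
  {"dx": 0, "dy": 0, "dz": 0, "turn": 0, "jaw": 1},
  {"dx": 0, "dy": 0, "dz": 0, "turn": 0, "jaw": 1},
  {"dx": 0, "dy": 0, "dz": 0, "turn": 0, "jaw": 1},
  {"dx": 0, "dy": 0, "dz": 0, "turn": 0, "jaw": 1},
  {"dx": 0, "dy": 0, "dz": 0, "turn": 0, "jaw": 1},
])

```text
time_s: 25.27
tcp_pos: [0.5743, -0.0055, 0.0253]
eef_rot: [0.123, 0.992, 0.0, -0.0]
wrist_force: [-0.3, -0.4, -4.8]
finger_gap: 0.0247
grasp_force: 45.0
```

```bash
python3 -c "
from h import *
avg(5)"
```

```text
t 25.47 F tool [ 0.08 -0.42  4.8 ] sd [0.29 0.37 0.51] M [-0.028  0.013  0.004] tcp [ 0.57433 -0.00549  0.02531]
```

arm_command([
  {"dx": 0, "dy": 0, "dz": 0.01, "turn": 0, "jaw": 1},
  {"dx": 0, "dy": 0, "dz": 0.01, "turn": 0, "jaw": 1},
  {"dx": 0, "dy": 0, "dz": 0, "turn": 0, "jaw": 1},
  {"dx": 0, "dy": 0, "dz": 0, "turn": 0, "jaw": 1},
  {"dx": 0, "dy": 0, "dz": 0, "turn": 0, "jaw": 1},
  {"dx": 0, "dy": 0, "dz": 0, "turn": 0, "jaw": 1},
  {"dx": 0, "dy": 0, "dz": 0, "turn": 0, "jaw": 1},
  {"dx": 0, "dy": 0, "dz": 0, "turn": 0, "jaw": 1},
])

```text
time_s: 26.13
tcp_pos: [0.5745, -0.0052, 0.0249]
eef_rot: [0.123, 0.992, 0.0, 0.0]
wrist_force: [-0.6, 1.0, -1.9]
finger_gap: 0.0251
grasp_force: 45.0
```

```bash
python3 -c "
from h import *
avg(5)"
```

```text
t 26.33 F tool [0.95 1.56 0.35] sd [0.26 0.45 0.82] M [-0.373  0.104 -0.054] tcp [ 0.57454 -0.00521  0.02488]
```

arm_command([
  {"dx": 0, "dy": 0.01, "dz": 0, "turn": 0, "jaw": 1},
  {"dx": 0, "dy": 0, "dz": 0.01, "turn": 0, "jaw": 1},
  {"dx": 0, "dy": 0, "dz": 0, "turn": 0, "jaw": 1},
  {"dx": 0, "dy": 0, "dz": 0, "turn": 0, "jaw": 1},
  {"dx": 0, "dy": 0, "dz": 0, "turn": 0, "jaw": 1},
  {"dx": 0, "dy": 0, "dz": 0, "turn": 0, "jaw": 1},
  {"dx": 0, "dy": 0, "dz": 0, "turn": 0, "jaw": 1},
  {"dx": 0, "dy": 0, "dz": 0, "turn": 0, "jaw": 1},
])

```text
time_s: 27.0
tcp_pos: [0.5746, -0.0052, 0.0248]
eef_rot: [0.123, 0.992, 0.0, 0.0]
wrist_force: [-0.9, 1.6, 5.0]
finger_gap: 0.0249
grasp_force: 45.0
```

```bash
python3 -c "
from h import *
avg(8)"
```

```text
t 27.35 F tool [ 1.57  1.23 -5.14] sd [0.63 0.23 0.39] M [-0.243  0.344 -0.042] tcp [ 0.57457 -0.00524  0.02481]
```

arm_command([
  {"dx": 0.006, "dy": 0.01, "dz": 0, "turn": 0, "jaw": 1},
  {"dx": 0, "dy": 0, "dz": 0, "turn": 0, "jaw": 1},
  {"dx": 0, "dy": 0, "dz": 0, "turn": 0, "jaw": 1},
  {"dx": 0, "dy": 0, "dz": 0, "turn": 0, "jaw": 1},
  {"dx": 0, "dy": 0, "dz": 0, "turn": 0, "jaw": 1},
  {"dx": 0, "dy": 0, "dz": 0, "turn": 0, "jaw": 1},
  {"dx": 0, "dy": 0, "dz": 0, "turn": 0, "jaw": 1},
  {"dx": 0, "dy": 0, "dz": 0, "turn": 0, "jaw": 1},
])

```text
time_s: 28.02
tcp_pos: [0.5746, -0.0053, 0.0248]
eef_rot: [0.123, 0.992, -0.0, 0.0]
wrist_force: [-1.2, 1.9, 4.9]
finger_gap: 0.0249
grasp_force: 45.0
```

```bash
python3 -c "
from h import *
avg(8)"
```

```text
t 28.37 F tool [ 1.15  0.73 -5.37] sd [0.42 0.45 0.46] M [-0.142  0.31  -0.061] tcp [ 0.57457 -0.00525  0.02482]
```

arm_command([
  {"dx": 0.015, "dy": 0.014, "dz": 0.004, "turn": 0, "jaw": 1},
  {"dx": 0, "dy": 0, "dz": 0, "turn": 0, "jaw": 1},
  {"dx": 0, "dy": 0, "dz": 0, "turn": 0, "jaw": 1},
  {"dx": 0, "dy": 0, "dz": 0, "turn": 0, "jaw": 1},
  {"dx": 0, "dy": 0, "dz": 0, "turn": 0, "jaw": 1},
  {"dx": 0, "dy": 0, "dz": 0, "turn": 0, "jaw": 1},
  {"dx": 0, "dy": 0, "dz": 0, "turn": 0, "jaw": 1},
  {"dx": 0, "dy": 0, "dz": 0, "turn": 0, "jaw": 1},
])

```text
time_s: 29.03
tcp_pos: [0.5746, -0.0052, 0.0248]
eef_rot: [0.123, 0.992, -0.0, 0.001]
wrist_force: [-0.7, -0.4, 5.6]
finger_gap: 0.025
grasp_force: 45.0
```

Run:
```python
from h import *
avg(14); st()
```

```text
t 29.68 F tool [ 0.79 -0.27 -5.42] sd [0.35 0.58 0.56] M [ 0.019  0.169 -0.071] tcp [ 0.57459 -0.00524  0.02482]
t 29.68 tcp [ 0.5746 -0.0052  0.0248] yaw of tool x,y [165.9  75.9] tilt [ 1.4e-03 -9.0e-04 -1.0e+00] F [-1.5  -0.41  3.71] M [0.03 0.21 0.06] gap 0.0252 gf 45.0
```

arm_command([
  {"dx": 0.006, "dy": -0.003, "dz": 0.006, "turn": 0, "jaw": 1},
  {"dx": 0, "dy": 0, "dz": 0, "turn": 0, "jaw": 1},
  {"dx": 0, "dy": 0, "dz": 0, "turn": 0, "jaw": 1},
  {"dx": 0, "dy": 0, "dz": 0, "turn": 0, "jaw": 1},
  {"dx": 0, "dy": 0, "dz": 0, "turn": 0, "jaw": 1},
  {"dx": 0, "dy": 0, "dz": 0, "turn": 0, "jaw": 1},
  {"dx": 0, "dy": 0, "dz": 0, "turn": 0, "jaw": 1},
  {"dx": 0, "dy": 0, "dz": 0, "turn": 0, "jaw": 1},
])

```text
time_s: 30.35
tcp_pos: [0.5746, -0.0052, 0.0248]
eef_rot: [0.123, 0.992, -0.0, 0.001]
wrist_force: [-1.3, 0.0, 6.1]
finger_gap: 0.0248
grasp_force: 45.0
```

Run:
```python
from h import *
avg(14); st()
im=cams.grab_frame("side"); cv2.imwrite("pics/s8.png",cv2.resize(im[200:460,140:420,::-1],None,fx=2.2,fy=2.2,interpolation=cv2.INTER_CUBIC))
```

```text
t 31.0 F tool [ 0.64  0.11 -6.38] sd [0.43 0.59 0.39] M [-0.019  0.194 -0.07 ] tcp [ 0.57459 -0.00523  0.0248 ]
t 31.0 tcp [ 0.5746 -0.0052  0.0248] yaw of tool x,y [165.9  75.9] tilt [ 1.8e-03 -8.0e-04 -1.0e+00] F [-0.29  0.6   6.12] M [0.06 0.17 0.09] gap 0.0249 gf 45.0
```

View pics/s8.png

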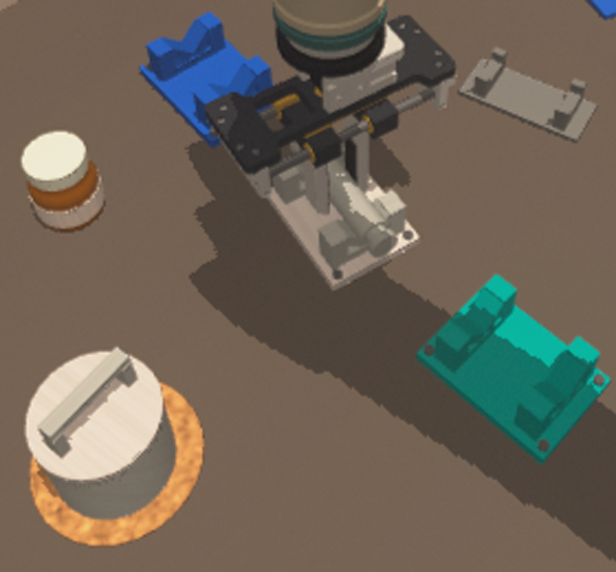

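The canister stands centred on the mat, and the barrel is seated on both blocks. Sideways force is about 0, so one last small nudge.

arm_command([
  {"dx": 0.006, "dy": 0, "dz": 0.007, "turn": -0.1, "jaw": 1},
  {"dx": 0, "dy": 0, "dz": 0, "turn": 0, "jaw": 1},
  {"dx": 0, "dy": 0, "dz": 0, "turn": 0, "jaw": 1},
  {"dx": 0, "dy": 0, "dz": 0, "turn": 0, "jaw": 1},
  {"dx": 0, "dy": 0, "dz": 0, "turn": 0, "jaw": 1},
  {"dx": 0, "dy": 0, "dz": 0, "turn": 0, "jaw": 1},
  {"dx": 0, "dy": 0, "dz": 0, "turn": 0, "jaw": 1},
  {"dx": 0, "dy": 0, "dz": 0, "turn": 0, "jaw": 1},
])

```text
time_s: 31.72
tcp_pos: [0.5746, -0.0052, 0.0248]
eef_rot: [0.122, 0.993, -0.0, 0.001]
wrist_force: [-1.5, 0.1, 8.5]
finger_gap: 0.0246
grasp_force: 45.0
```

Run:
```python
from h import *
avg(16); st()
```

```text
t 32.47 F tool [ 0.91 -0.24 -7.83] sd [0.59 0.42 0.56] M [ 0.006  0.206 -0.037] tcp [ 0.5746  -0.00523  0.02479]
t 32.47 tcp [ 0.5746 -0.0052  0.0248] yaw of tool x,y [166.  76.] tilt [ 2.1e-03 -8.0e-04 -1.0e+00] F [-1.32 -0.72  8.36] M [0.05 0.19 0.03] gap 0.0249 gf 45.0
```

```bash
python3 -c "
from cell import order
print(order.job_done())"
```

```text
the job is handed in; nothing more can be done
None
```

The job is handed in. The canister stands upright in the middle of the mat, and the punch is still held, seated on both V-blocks. It presses on the flanks with about 13 N including its own weight (about 8 N of that from the arm), with almost no sideways force.

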